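# Set the microcentrifuge's speed dial and start it

### The arm

A 6-joint arm with a two-finger parallel gripper is mounted at the origin on the work surface. World frame = base frame: x ahead of the robot, y to its left, z up, the work surface at z = 0. Lengths are in m, angles in degrees, forces in N, time in s.
With the tool pointing down it reaches from about 0.425 to 1.125 m from the base axis. Payload 14.9 kg.
Tool frame: the origin (TCP) lies between the finger pads; the fingertips stand 22 mm ahead of it and the grasp point (between the pads) lies 3 mm ahead of it; z points along the fingers, y is the line along which they close (so a half turn about z gives the same grasp; the last joint's range is limited). The gripper opens to 91 mm and grips with 3 to 60 N. Pads are 32 mm wide; open, the fingers measure 118 mm over their backs; the gripper's body (76 mm by 178 mm) begins 60 mm behind the grasp point.
Start: joints at [-76.908, 21.709, 99.362, -0, 58.929, -1.908], TCP at [0.181, -0.676, 0.236] pointing down, gripper open.
Joint ranges: [-158.91, 158.91], [-42.39, 125.64], [0.06, 152.35], [-60.88, 240.88], [17.5, 164.5], [-176.32, 176.32]. Speed limits (degrees/s): [108.29, 108.29, 136.94, 180, 180, 180].

### API

Orientations are given as [roll, pitch, yaw] about the fixed x, y, z axes, in that order (R = Rz(yaw) Ry(pitch) Rx(roll)).
In Python, from station import r, effector, inverse_kinematics, get_image, camera_model, order, telemetry gives the robot as it stands. Calls block until the motion is done:
- r.move_ptp(position, orientation): joint-space move of the TCP to a pose.
- r.move_linear(position, rot=None, speed=0.15, contact_N=None): straight line of the TCP; rot=None keeps the orientation; speed is the mean speed in m/s. With contact_N (N) it stops when the force on the tool has changed by that much, and returns True; else False.
- r.movej(angles): joint-space move.
- effector.open_jaws() and effector.grasp(squeeze=None): open the fingers fully, or close them until they stop; squeeze is the grip in N (None keeps the last).
- r.sleep(seconds).
- inverse_kinematics(position, orientation): joint angles nearest the present ones, or None.
- get_image(name): name is "side" or "top" or "wrist"; returns the picture (384x512x3 uint8, red, green, blue); there is no depth.
- camera_model(name): a dict with "fx", "fy", "cx", "cy" (pixels), "cam_to_world" (4x4, takes a point from camera to world coordinates). Camera axes: x right, y down, z forward; pixel columns grow to the right and rows downward; lengths in m; the calibration is good to about 2 mm. A picture is of the moment at which its call begins: read the wrist's pose just before it. camera_model takes no time and is no camera call; for the wrist camera it gives the pose at the moment of the call.
A pose or a line that the arm cannot do raises r.PlanningError and nothing moves.
- order.job_done(): hands the job in; it is judged then, once.
Readings, each from a call of its own:
- telemetry.current_clock(): time.
- telemetry.current_qpos(): joint angles.
- telemetry.current_joint_vel(): joint speeds.
- telemetry.current_effort(): joint torques, N m.
- telemetry.current_tool_pos(): TCP position.
- telemetry.current_eef_rot(): TCP orientation.
- telemetry.current_ft_force(): force on the tool from outside, world axes, zero at the start.
- telemetry.current_wrist_torque(): the same for the moment, N m.
- telemetry.current_gripper_width(): opening from 0.0 (shut) to 1.0 (fully open).
- telemetry.current_finger_force(): force on a finger pad.
Only numpy, scipy, OpenCV 4.12 (cv2) and the standard library are available. Lean on these libraries where they do the work, as an engineer would, in place of code of your own. Each camera call takes 0.05 s, during which the arm holds its last target. There are 200 camera calls.

### The job

Set the microcentrifuge's speed and start the run: with a fingertip against the side of its pointer, push the large dial on the control panel round clockwise until the pointer lines up with the one long line of its scale, then press the start button fully down and let it come up again. Push the dial only, never pinch its pointer between the fingers. Do not start at a wrong speed, and leave the small time dial and the things lying on the bench as they are.

Things in the scene. Friction and masses are not known exactly. Their poses are not given: they have to be found in the camera images.
- centrifuge: White bench microcentrifuge, fixed, 312 mm deep (x), 280 mm wide (y), 159 mm high over its closed lid. Origin: on the bench under its centre. Its front faces its own -x (towards the robot); +y is the left of a person facing the front. The closed lid covers the rear half.
- panel: Blue control panel, the machine's front half, 142 x 262 mm, 104 mm above the bench at its middle (origin, on the surface). z: out of the panel, 12 deg off vertical, leaning to the front; x: up its slope, away from the front; y: left. Large speed dial at the right, small time dial left, start button between, nearer the front. The lid behind is 39 mm higher and begins 82 mm behind the dial's axis.
- speed_axis (a point): Point on the panel surface on the axis of the large speed dial; axes as the panel's. The black dial: round skirt of radius 35 mm, top 5 mm above this point along z; on it a hub (radius 13, top 21 mm) and one pointer from the hub out to 34 mm radius, 15 mm wide at the hub, 11 mm at the tip, sides upright, top 23 mm. White line along the pointer's top and nose.
- speed (a joint): Angle of the large dial, rad, 0 to 4.712, growing clockwise from above; it starts at 0.35 to 1.9 and must reach 3.299 (the long line). The pointer's direction in the panel frame, from x towards y, is 2.356 minus this value. Needs 0.05 N m to turn (1.5 N near the tip); stays where it is left.
- speed_tip (a point): End of the large dial's pointer, at its top, 34 mm from the axis.
- long_line (a point): Inner end of the long line of the large dial's scale, to the dial's upper right, 38.5 mm from the axis. The scale: eleven black lines on white, 27 deg apart, from lower left over the top to lower right, each 1.5 mm wide, 38.5 to 45 mm from the axis; the long one, the eighth clockwise, is 3 mm wide and reaches 53 mm.
- start (a joint): Travel of the start button, m: 0 up, 0.004 fully down. A spring returns it: 1.5 N to begin, 5 N fully down.
- start_top (a point): Centre of the top of the start button, a grey round cap of radius 11.5 mm standing 11 mm above the panel, 8 mm above its fixed bezel of radius 14.5 mm; pressed into the panel (along the panel's -z; straight down works too). 93 mm from the speed dial's axis.
- time (a joint): Angle of the small time dial, rad, 0 to 4.712; may stand anywhere and is not to be turned.
- time_tip (a point): End of the small time dial's pointer, at its top, 24.5 mm from that dial's axis, which lies 159 mm left of the speed dial's axis. Its skirt has a radius of 25 mm.
- tipbox: Loose pipette tip box, blue with clear lid, 85 x 120 x 64 mm, on the bench left of the centrifuge. Origin: centre of underside.
- tuberack: Loose orange microtube rack, 70 x 130 x 41 mm, on the bench right of the centrifuge. Origin: centre of underside.
- buffer: Loose glass bottle with blue cap, 60 mm across, 115 mm high, on the bench right of the centrifuge. Origin: centre of underside.
- phonecase: Loose red phone wallet, 150 x 80 x 13 mm, lying on the bench left of the centrifuge. Origin: centre of underside.

How it is judged:
By the outcome, as a careful person would: the job done as asked, in the order asked, and still so for the second after the job is handed in, with the robot touching nothing.
It also fails if it takes over 58 s, if anything falls off the work surface, if the arm or the gripper's body presses on something with over 40 N, if the wrist force passes 120 N, or if a joint passes its speed limit or range.

## Working session

There is one attempt and no reset: what is moved stays moved. The work goes in short steps, each a Python script; the robot and the scene stay as the last script left them, time stands still between calls to the robot, and variables do not carry over. Pictures are saved under pics/ and viewed, at most 10 in all, crops included, and the job is handed in when it is done.

```bash
mkdir -p pics; python3 - <<'E'
from station import *
import cv2,numpy as np
for n in("side","top"):
    im=get_image(n); cv2.imwrite(f"pics/{n}0.png",im[:,:,::-1]); m=camera_model(n); print(n,m["fx"],m["cx"],m["cy"],np.round(m["cam_to_world"],3).tolist())
a=cv2.imread("pics/side0.png");b=cv2.imread("pics/top0.png")
cv2.imwrite("pics/both.png",cv2.resize(np.vstack([a,b]),None,fx=.78,fy=.78))
E
```

```text
side 408.97636613819714 256.04841611715244 189.87600984806903 [[-0.871, -0.297, 0.391, 0.174], [-0.491, 0.539, -0.684, 0.647], [-0.008, -0.788, -0.615, 0.679], [0.0, 0.0, 0.0, 1.0]]
top 454.818232259381 253.51389445261518 199.39906887228523 [[0.013, -0.988, 0.156, 0.391], [-1.0, -0.011, 0.016, 0.026], [-0.014, -0.156, -0.988, 1.141], [0.0, 0.0, 0.0, 1.0]]
```

View pics/both.png

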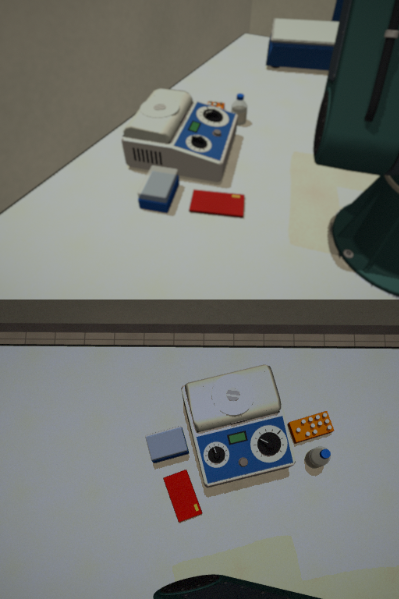

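Both views show the centrifuge. In the top view its panel sits at about columns 245–380 and rows 140–245, with the speed dial near (344,182). I'll enlarge that area.

```bash
python3 - <<'E'
import cv2
b=cv2.imread("pics/top0.png")[130:245,235:385]
cv2.imwrite("pics/crop.png",cv2.resize(b,None,fx=5,fy=5,interpolation=cv2.INTER_CUBIC))
E
```

```text
(no output)
```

View pics/crop.png

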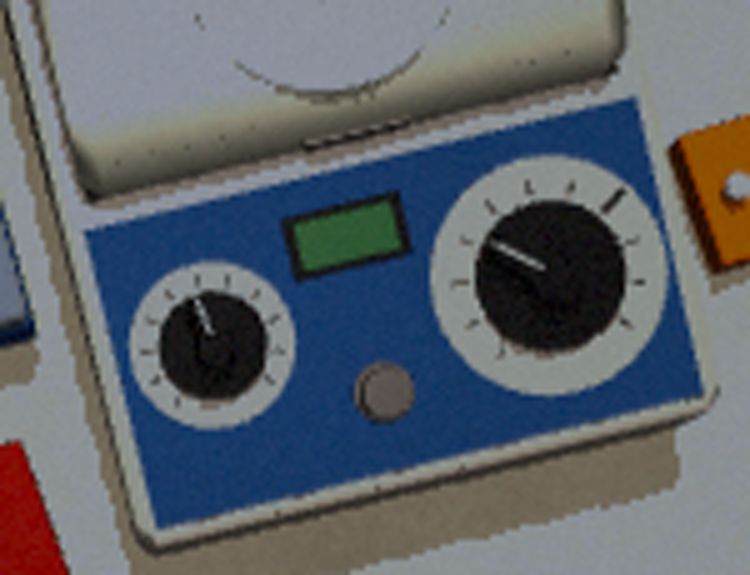

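In the enlarged crop, the panel corners are (85,230), (637,98), (703,398) and (158,528). The speed scale disc is centred at about (549,275), its white pointer line runs from (545,268) to (488,240), and the long line from (606,212) to (624,191). The button top is at about (385,391) and the time dial disc at (213,345).

```bash
cat > h.py <<'E'
from station import *
import numpy as np, cv2, json
from scipy.spatial.transform import Rotation as Ro
def ray(cam,px):
    T=cam["cam_to_world"]; T=np.array(T)
    d=T[:3,:3]@np.array([(px[0]-cam["cx"])/cam["fx"],(px[1]-cam["cy"])/cam["fy"],1.]); return T[:3,3],d
def proj(cam,P):
    T=np.array(cam["cam_to_world"]); p=(np.atleast_2d(P)-T[:3,3])@T[:3,:3]
    return np.c_[p[:,0]/p[:,2]*cam["fx"]+cam["cx"],p[:,1]/p[:,2]*cam["fy"]+cam["cy"]]
def Rp(yaw): return Ro.from_euler("ZY",[yaw,-12],degrees=True).as_matrix()
def onpanel(cam,px,R,o,h):   # panel coords of a pixel at height h over the panel
    c,d=ray(cam,px); c=R.T@(c-o); d=R.T@d; return c+d*(h-c[2])/d[2]
E
python3 - <<'E'
from h import *
from scipy.optimize import least_squares
cam=camera_model("top"); f=lambda p:np.array([p[0]/5+235-.4,p[1]/5+130-.4])
px=np.array([f(p) for p in [(85,230),(637,98),(703,398),(158,528),(549,275),(213,345),(385,391)]])
def pts(v):
    R=Rp(v[2]);o=np.array([v[0],v[1],.104]); s=v[3:5];b=v[5:7]
    L=np.array([[.071,.131,0],[.071,-.131,0],[-.071,-.131,0],[-.071,.131,0],[*s,0],[s[0],s[1]+.159,0],[*b,.011]])
    return o+L@R.T
def res(v): return np.r_[(proj(cam,pts(v))-px).ravel(), (np.hypot(*(v[3:5]-v[5:7]))-.093)*400]
s=least_squares(res,[.65,0,15,0,-.08,-.03,0]); v=s.x
print(np.round(v,4),"res px",np.round(s.fun,1))
R=Rp(v[2]);o=np.array([v[0],v[1],.104]);ax=o+R@np.r_[v[3:5],0]
print("axis",ax,"start top",pts(v)[-1])
for n,p,h in(("tip",(487,239),.023),("hub",(545,268),.023),("linein",(606,212),0),("lineout",(625,190),0)):
    q=onpanel(cam,f(p),R,ax,h); print(n,np.round(q*1e3,1),"r",np.hypot(*q[:2]),"speed",2.356-np.arctan2(q[1],q[0]))
json.dump(dict(yaw=v[2],ax=ax.tolist(),st=pts(v)[-1].tolist()),open("est.json","w"))
E
```

```text
[ 5.72900e-01 -9.62000e-02  1.40334e+01  3.30000e-03 -7.27000e-02
 -3.22000e-02  1.41000e-02] res px [ 0.1 -0.3  0.2  0.3  0.2  0.  -0.5  0.  -0.3 -0.8  0.1  0.9  0.2 -0.2
  0.3]
axis [ 0.59363051 -0.16593337  0.10468008] start top [ 0.53668496 -0.09069837  0.10806073]
tip [21.9 28.8 23. ] r 0.03621936279141275 speed 1.4351637936038935
hub [ 3.1  6.  23. ] r 0.006773115748629929 speed 1.2666618260715545
linein [ 20.4 -32.5   0. ] r 0.03836883373560808 speed 3.3650131435747728
lineout [ 28.3 -43.3   0. ] r 0.051747538983639985 speed 3.3472632614163
```

```bash
cat >> h.py <<'E'
E_=json.load(open("est.json")); R=Rp(E_["yaw"]); ax=np.array(E_["ax"]); st=np.array(E_["st"])
def rot(a):   # tool z into panel, tool x at panel angle a (deg)
    x=np.array([np.cos(np.radians(a)),np.sin(np.radians(a)),0]); z=np.array([0,0,-1.])
    return Ro.from_matrix(R@np.c_[x,np.cross(z,x),z]).as_euler("xyz",degrees=True).tolist()
def P(x,y,tiph): return (ax+R@np.array([x,y,tiph+.022])).tolist()  # fingertips at panel coords about axis
E
python3 - <<'E'
from h import *
for off in(0,90,180,270):
    out=[]
    for ph in(51,0,-54):
        c=np.radians(ph); p=np.array([np.cos(c),np.sin(c)])*.03+np.array([-np.sin(c),np.cos(c)])*.022
        q=inverse_kinematics(P(*p,.009),rot(ph+off)); out.append(None if q is None else np.round(q,0).tolist())
    print(off,out)
r.move_ptp(P(-.03,0,.16),rot(0+180)) if 0 else None
print(telemetry.current_clock())
effector.grasp(5)
r.move_ptp(P(-.04,.02,.16),rot(0))
print(telemetry.current_clock(),telemetry.current_gripper_width(),np.round(telemetry.current_qpos(),0))
m=camera_model("wrist"); im=get_image("wrist"); cv2.imwrite("pics/w1.png",im[:,:,::-1])
json.dump({k:np.array(x).tolist() for k,x in m.items()},open("w1.json","w")); print(m)
E
```

```text
0 [[-18.0, 17.0, 119.0, 11.0, 34.0, -2.0], [-17.0, 19.0, 116.0, 11.0, 35.0, 50.0], [-20.0, 21.0, 113.0, 11.0, 37.0, 102.0]]
90 [[-18.0, 17.0, 119.0, 11.0, 34.0, -92.0], [-17.0, 19.0, 116.0, 11.0, 35.0, -40.0], [-20.0, 21.0, 113.0, 11.0, 37.0, 12.0]]
180 [None, [-17.0, 19.0, 116.0, 11.0, 35.0, -130.0], [-20.0, 21.0, 113.0, 11.0, 37.0, -78.0]]
270 [[-18.0, 17.0, 119.0, 11.0, 34.0, 88.0], [-17.0, 19.0, 116.0, 11.0, 35.0, 140.0], [-20.0, 21.0, 113.0, 11.0, 37.0, -168.0]]
0.1
3.65 0.010010734379543595 [-24.   1. 121.  10.  49.  47.]
{'fx': 293.28804916403124, 'fy': 293.28804916403124, 'cx': 264.9980482537698, 'cy': 193.62890955606858, 'cam_to_world': array([[ 0.24194361, -0.96880648, -0.0536404 ,  0.55400911],
       [-0.97028946, -0.24150003, -0.0147005 , -0.15615556],
       [ 0.00128778,  0.05560341, -0.9984521 ,  0.43599015],
       [ 0.        ,  0.        ,  0.        ,  1.        ]])}
```

View pics/w1.png

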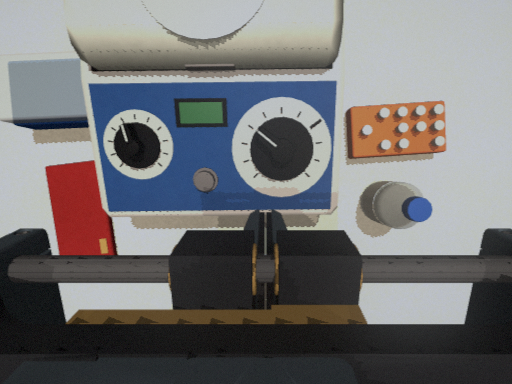

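The wrist view shows the dial at about (281,147), its pointer towards (257,130), the long line near (316,124) and the button at (205,180). I'll enlarge it to refine.

```bash
python3 - <<'E'
import cv2
b=cv2.imread("pics/w1.png")[90:205,180:340]
cv2.imwrite("pics/w1c.png",cv2.resize(b,None,fx=5,fy=5,interpolation=cv2.INTER_CUBIC))
E
```

```text
(no output)
```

View pics/w1c.png

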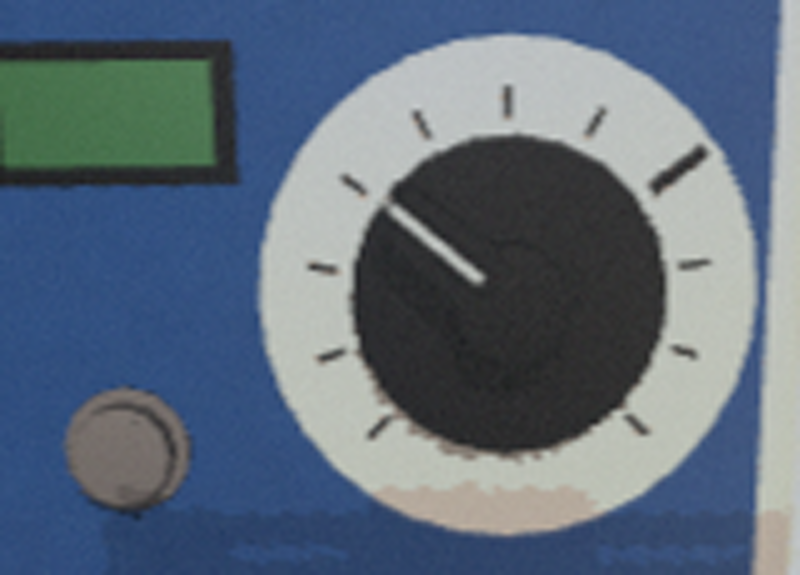

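The crop shows all eleven scale lines clearly, with the long one running from (655,188) to (706,151). The pointer's white line goes from (482,279) to (390,206), and the button top is centred near (118,452).

```bash
python3 - <<'E'
from h import *
from scipy.optimize import least_squares
cam=json.load(open("w1.json")); f=lambda p:np.array(p)/5+[180-.4,90-.4]
t=[(380,428),(331,355),(323,268),(354,185),(422,125),(508,101),(596,122),(680,169),(695,264),(684,351),(637,425)]
px=np.array([f(p) for p in t]); a=np.radians(135-27*np.arange(11)); rad=np.full(11,.04175); rad[7]=.04575
L=np.c_[rad*np.cos(a),rad*np.sin(a),0*a]
pos=lambda v:np.r_[v[:2],.104+(v[3])]
s=least_squares(lambda v:(proj(cam,pos(v)+L@Rp(v[2]).T)-px).ravel(),[*ax[:2],14,0]); v=s.x
print(v,"res",np.round(np.abs(s.fun).max(),2),"old",ax)
R=Rp(v[2]); axn=np.r_[v[:2],.1045]   # z known; re-fit xy at fixed z
s=least_squares(lambda w:(proj(cam,np.r_[w[:2],.1045]+L@Rp(w[2]).T)-px).ravel(),v[:3]); v=s.x; R=Rp(v[2]); axn=np.r_[v[:2],.1045]
print(v,np.abs(s.fun).max())
for n,p,h in(("tip",(388,205),.023),("hub",(482,279),.023),("start",(118,452),.011)):
    q=onpanel(cam,f(p),R,axn,h); print(n,np.round(q*1e3,1),"r",np.hypot(*q[:2]),"speed",2.356-np.arctan2(q[1],q[0]))
st=axn+R@q; print(st)
json.dump(dict(yaw=v[2],ax=axn.tolist(),st=st.tolist()),open("est.json","w"))
E
```

```text
[ 5.89294178e-01 -1.66519572e-01  1.47182977e+01  2.95284172e-03] res 0.29 old [ 0.59363051 -0.16593337  0.10468008]
[ 0.58963437 -0.16657971 14.71679185] 0.5409999376709038
tip [21.4 26.2 23. ] r 0.033822552402732096 speed 1.4719766191803925
hub [ 6.1  6.9 23. ] r 0.009197734833194802 speed 1.5132142847485524
start [-32.4  87.7  11. ] r 0.093443171311248 speed 0.43129604326766
[ 0.53451777 -0.09043135  0.10852657]
```

```bash
cat >> h.py <<'E'
def pose(ph,d,h=.010,rr=.034,tw=-5.4):  # finger block at angle ph of pointer, d = sideways offset (ccw)
    c=np.radians(ph); p=rr*np.array([np.cos(c),np.sin(c)])+d*np.array([-np.sin(c),np.cos(c)])
    return P(*p,h),rot(ph+tw)
def sweep(a,b,d,n,speed=.03):
    for ph in np.linspace(a,b,n+1)[1:]:
        r.move_linear(*pose(ph,d),speed=speed)
def snap(name):
    m=camera_model("wrist"); im=get_image("wrist"); cv2.imwrite(f"pics/{name}.png",im[:,:,::-1])
    json.dump({k:np.array(x).tolist() for k,x in m.items()},open(name+".json","w"))
E
python3 - <<'E'
from h import *
ph0=50.5; F=lambda:np.round(telemetry.current_ft_force(),2)
r.move_ptp(*pose(ph0,.032,.06))
print("down hit",r.move_linear(*pose(ph0,.032),speed=.06,contact_N=3),F())
h=r.move_linear(*pose(ph0,.0175),speed=.01,contact_N=1.2)
q=R.T@(np.array(telemetry.current_tool_pos())-ax)
c=np.radians(ph0); print("touch",h,"d",-np.sin(c)*q[0]+np.cos(c)*q[1],"r",np.cos(c)*q[0]+np.sin(c)*q[1],F(),telemetry.current_clock())
snap("w2")
E
```

```text
down hit False [ 0.22  0.21 -0.42]
touch False d 0.017528370604996728 r 0.03401584607083438 [ 1.51 -0.87 -0.1 ] 7.0167
```

View pics/w2.png

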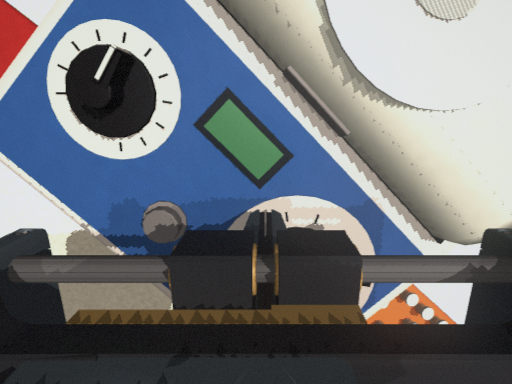

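The gripper hides the dial in this view, so contact is uncertain. I'll sweep partway, back off and measure.

```bash
python3 - <<'E'
from h import *
F=lambda:np.round(telemetry.current_ft_force(),2)
for e in(20,-10,-35):
    sweep({20:50.5,-10:20,-35:-10}[e],e,.019,3 if e!=20 else 4); print(e,F(),telemetry.current_clock())
r.move_linear(*pose(-35,.030),speed=.05)
r.move_linear(*pose(-35,.030,.07),speed=.15)
r.move_ptp(P(-.04,.02,.13),rot(0)); snap("w3"); print(telemetry.current_clock())
b=cv2.imread("pics/w3.png"); m=json.load(open("w3.json")); c=proj(m,ax)[0]; print(c)
x,y=int(c[0])-65,int(c[1])-57; print(x,y)
cv2.imwrite("pics/w3c.png",cv2.resize(b[y:y+115,x:x+130],None,fx=5,fy=5,interpolation=cv2.INTER_CUBIC))
E
```

```text
20 [-0.07  0.82  0.  ] 8.325
-10 [-0.34  0.49  0.28] 9.45
-35 [0.2  0.4  0.36] 10.475
12.2167
[283.96150036 148.18773403]
218 91
```

View pics/w3c.png

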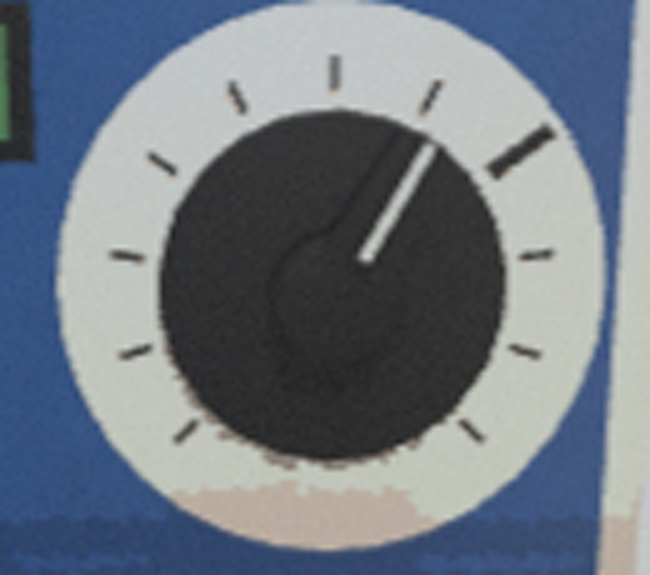

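The pointer now runs from (365,262) to (431,146), between the sixth line and the long line (493,174)–(552,131), so it is still short of the target. I'll work out its exact angle against the scale.

```bash
cat > meas.py <<'E'
from h import *
from scipy.optimize import least_squares
def meas(name,x0,y0,t,tip,hub):
    cam=json.load(open(name+".json")); f=lambda p:np.array(p)/5+[x0-.4,y0-.4]
    px=np.array([f(p) for p in t]); a=np.radians(135-27*np.arange(11)); rad=np.full(11,.04175); rad[7]=.04575
    L=np.c_[rad*np.cos(a),rad*np.sin(a),0*a]
    s=least_squares(lambda w:(proj(cam,np.r_[w[:2],.1045]+L@Rp(w[2]).T)-px).ravel(),[*ax[:2],14]); v=s.x
    Rn=Rp(v[2]); a0=np.r_[v[:2],.1045]; print(v,np.abs(s.fun).max())
    q=[onpanel(cam,f(p),Rn,a0,.023)*1e3 for p in(tip,hub)]; d=q[0]-q[1]
    print("tip r",np.hypot(*q[0][:2]),"angle by tip",np.degrees(np.arctan2(q[0][1],q[0][0])),"by line",np.degrees(np.arctan2(d[1],d[0])))
    return cam,f
E
python3 - <<'E'
from meas import *
meas("w3",218,91,[(186,432),(136,351),(127,256),(162,164),(237,98),(335,73),(431,97),(522,152),(537,255),(525,351),(472,430)],(432,144),(365,262))
E
```

```text
[ 0.58963629 -0.16649891 14.69674588] 0.5385082443523856
tip r 33.26340314163243 angle by tip -29.91818643659946 by line -28.93171520957818
```

```bash
python3 - <<'E'
from h import *
r.move_ptp(*pose(-25,.032,.05))
r.move_linear(*pose(-25,.032),speed=.08,contact_N=5)
r.move_linear(*pose(-32,.019),speed=.05)
sweep(-32,-58.5,.019,4)
r.sleep(.2)
r.move_linear(*pose(-58.5,.030),speed=.05)
r.move_linear(*pose(-58.5,.030,.07),speed=.15)
r.move_ptp(P(-.04,.02,.13),rot(0)); snap("w4"); print(telemetry.current_clock())
b=cv2.imread("pics/w4.png"); m=json.load(open("w4.json")); c=proj(m,ax)[0]; print(c)
x,y=218,91
cv2.imwrite("pics/w4c.png",cv2.resize(b[y:y+115,x:x+130],None,fx=5,fy=5,interpolation=cv2.INTER_CUBIC))
E
```

```text
17.45
[284.00803727 148.13656616]
```

View pics/w4c.png

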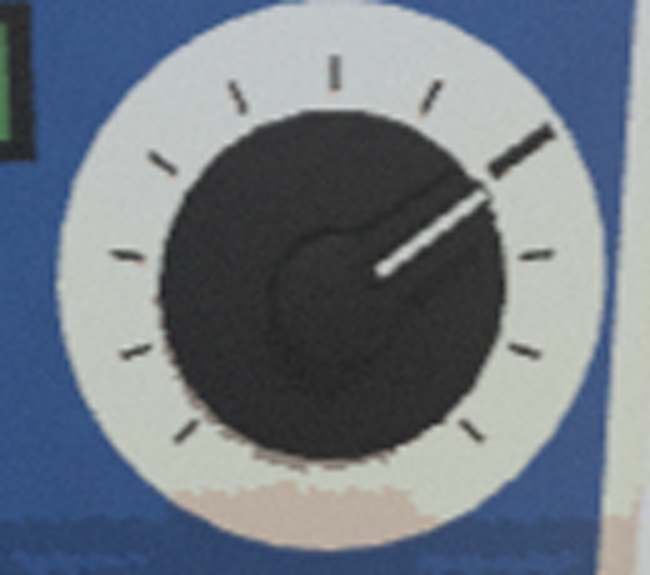

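The pointer line now runs from (379,271) to (488,193), next to and nearly parallel with the long line. It sits lower in the image because of parallax. I'll compute the angle with a sub-pixel fit.

```bash
cat >> meas.py <<'E'
T=[(186,432),(136,351),(127,256),(162,164),(237,98),(335,73),(431,97),(522,152),(537,255),(525,351),(472,430)]
def fine(name):
    cam=json.load(open(name+".json")); g=cv2.imread(f"pics/{name}.png",0).astype(float)
    for nm,h,r0,r1,inv in(("pointer",.023,10,32.5,0),("long",0,40,51.5,1)):
        rs=np.arange(r0,r1,1.); an=np.radians(np.arange(-68,-15 if not inv else -44,.25)); A,S=np.meshgrid(an,rs)
        Q=np.stack([S*np.cos(A),S*np.sin(A),0*S+h*1e3],-1)/1e3
        uv=proj(cam,(ax+Q.reshape(-1,3)@R.T)).astype(np.float32)
        v=cv2.remap(g.astype(np.float32),uv[:,:1],uv[:,1:],cv2.INTER_CUBIC).reshape(S.shape)
        v=v.max(1,keepdims=True)-v if inv else v-np.median(v,1,keepdims=True)
        w=np.clip(v-.45*v.max(1,keepdims=True),0,None)
        x=(w*S*np.cos(A)).sum(1)/w.sum(1); y=(w*S*np.sin(A)).sum(1)/w.sum(1)
        d=cv2.fitLine(np.c_[x,y].astype(np.float32),cv2.DIST_HUBER,0,.01,.01).ravel()
        if d[0]<0:d[:2]*=-1
        print(name,nm,"dir",np.degrees(np.arctan2(d[1],d[0])),"offset mm",d[0]*d[3]-d[1]*d[2],"mean bearing",np.degrees(np.arctan2(y,x)).mean())
E
python3 - <<'E'
from meas import *
meas("w4",218,91,T,(490,192),(379,271)); fine("w3"); fine("w4")
E
```

```text
[ 0.58957755 -0.16646575 14.73323841] 0.5508218346224112
tip r 34.225280829764266 angle by tip -53.838564843084114 by line -54.394619499063886
w3 pointer dir -29.947153 offset mm 0.12780762 mean bearing -29.55615812132662
w3 long dir -54.04747 offset mm 0.08580208 mean bearing -53.939919669377986
w4 pointer dir -52.76511 offset mm 0.0018119812 mean bearing -52.74864869699114
w4 long dir -54.332203 offset mm 0.30698204 mean bearing -53.92308058315411
```

```bash
python3 - <<'E'
from meas import *
r.move_ptp(*pose(-50,.032,.05))
r.move_linear(*pose(-50,.032),speed=.08,contact_N=5)
r.move_linear(*pose(-56,.019),speed=.05)
sweep(-56,-59.7,.019,2)
r.sleep(.2)
r.move_linear(*pose(-59.7,.030),speed=.05)
r.move_linear(*pose(-59.7,.030,.07),speed=.15)
r.move_ptp(P(-.04,.02,.13),rot(0)); snap("w5"); print(telemetry.current_clock())
r.move_ptp(P(-.04,.0,.10),rot(0)); snap("w6"); fine("w5"); fine("w6")
a=[cv2.resize(cv2.imread(f"pics/{n}.png")[95:205,225:340],None,fx=3.4,fy=3.4,interpolation=cv2.INTER_CUBIC) for n in("w4","w5")]
cv2.imwrite("pics/w5c.png",np.hstack(a))
E
```

```text
22.3083
w5 pointer dir -53.55276 offset mm 0.005955696 mean bearing -53.54362589978253
w5 long dir -54.029697 offset mm 0.07106209 mean bearing -53.9274195186613
w6 pointer dir -53.34175 offset mm 0.009837151 mean bearing -53.242847085359855
w6 long dir -54.729225 offset mm 0.6974335 mean bearing -53.85044622445505
```

View pics/w5c.png

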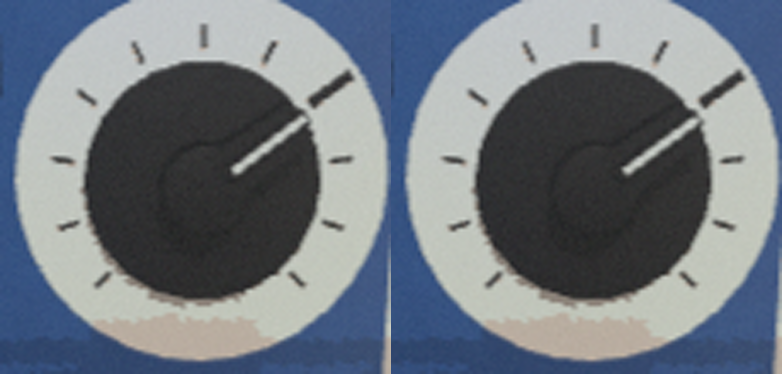

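The pointer reads −53.5° against −53.9° for the long line. That is within 0.5°, so it is aligned. Next is the start button.

```bash
python3 - <<'E'
from meas import *
n=R[:,2]; tcp=lambda h:(st+n*(h+.022)).tolist(); F=lambda:np.round(R.T@telemetry.current_ft_force(),2)
r.move_ptp(tcp(.05),rot(0))
r.move_linear(tcp(.006),speed=.08,contact_N=6); f0=F()
print(f0)
hit=r.move_linear(tcp(-.009),speed=.012,contact_N=11)
h=lambda:(np.array(telemetry.current_tool_pos())-st)@n-.022
print("hit",hit,"tip rel top mm",h()*1e3,F()); r.sleep(.3); print(h()*1e3,F())
r.move_linear(tcp(.05),speed=.06)
r.move_ptp(P(-.04,.02,.13),rot(0)); r.sleep(.3); snap("w7"); fine("w7"); print(F(),telemetry.current_clock())
b=cv2.imread("pics/w7.png")
cv2.imwrite("pics/w7c.png",cv2.resize(b[75:225,60:345],None,fx=2.8,fy=2.8,interpolation=cv2.INTER_CUBIC))
E
```

```text
[ 0.34  0.17 -0.  ]
hit True tip rel top mm -4.048704123412804 [-3.04  1.65 13.82]
-4.0238046348982826 [-2.05  0.58 12.23]
w7 pointer dir -53.53473 offset mm -0.021799088 mean bearing -53.59591869497643
w7 long dir -54.102707 offset mm 0.13562012 mean bearing -53.93673354057808
[0.4  0.08 0.5 ] 26.825
```

View pics/w7c.png

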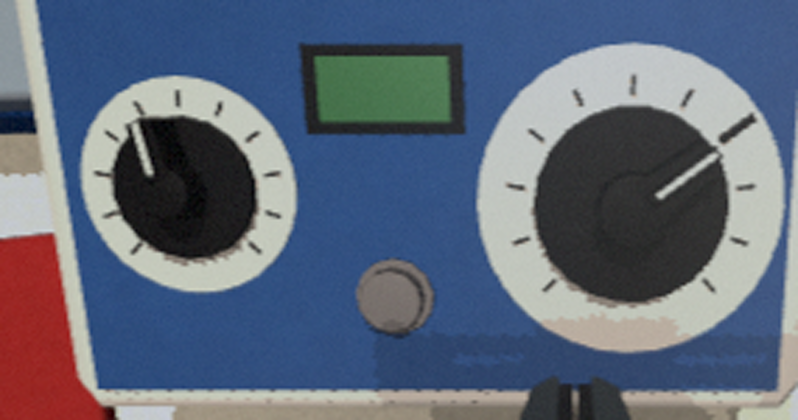

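The button travelled 4.0 mm to a hard stop at over 12 N and has come back up; its cap is at (392,297). The speed pointer is still on the long line, the time dial is unchanged and the arm is clear.

```bash
python3 -c "
from station import *
print(order.job_done())"
```

```text
the job is handed in; nothing more can be done
None
```

The job is handed in: the speed dial was pushed clockwise to within about 0.5° of the long line, then the start button was pressed fully down (4.0 mm) and came back up, about 27 s into the 58 s limit.

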